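Stroke the spoon keeper's slats shut

TASK

Shut the four long slats on top of the wooden spoon keeper by running a fingertip lightly along the row, away from the robot, so that they fold down flat one after another from the nearest to the fourth. Leave the short slat at the far end open for air, do not lift or shove the keeper, and leave the glasses and the loose teaspoon beside it alone.

Things in the scene. Friction and masses are not known exactly. Their poses are not given: they have to be found in the camera images.
- keeper: Spoon keeper: loose wooden case (about 2 kg) on rubber feet, 244 x 74 mm, 60 mm high, two teaspoons inside. Origin: centre of its underside; x along the row of slats, away from the robot, y across, z up. Shut slats lie level, tops 62 mm above the counter, 2 mm above the rim. A fixed wooden bridge, x = 54 to 80 mm, its top at 60 mm, parts slat 4 from the short slat.
- slat1 (a joint): Angle of slat 1 of the four long ones, counted from the robot: aluminium, 36 (x) by 58 (y) by 4 mm. 0 = shut, lying level; up to 1.2 rad = open, far edge raised. Hinged on its edge nearest the robot: a fingertip moving away from the robot folds it down, one coming the other way meets a hard stop. Light friction hinge (0.012 N m, no spring), stays where left. Starts open 0.65 to 1.15.
- slat1_hinge (a point): Point over the middle of slat 1's hinge line, at the height of the top of a shut slat; fixed to the keeper at x = -106 mm. The shut slat reaches from here 36 mm along keeper +x.
- slat2 (a joint): Angle of slat 2 of the four long ones, counted from the robot: aluminium, 36 (x) by 58 (y) by 4 mm. 0 = shut, lying level; up to 1.2 rad = open, far edge raised. Hinged on its edge nearest the robot: a fingertip moving away from the robot folds it down, one coming the other way meets a hard stop. Light friction hinge (0.012 N m, no spring), stays where left. Starts open 0.65 to 1.15.
- slat2_hinge (a point): Point over the middle of slat 2's hinge line, at the height of the top of a shut slat; fixed to the keeper at x = -66 mm. The shut slat reaches from here 36 mm along keeper +x.
- slat3 (a joint): Angle of slat 3 of the four long ones, counted from the robot: aluminium, 36 (x) by 58 (y) by 4 mm. 0 = shut, lying level; up to 1.2 rad = open, far edge raised. Hinged on its edge nearest the robot: a fingertip moving away from the robot folds it down, one coming the other way meets a hard stop. Light friction hinge (0.012 N m, no spring), stays where left. Starts open 0.65 to 1.15.
- slat3_hinge (a point): Point over the middle of slat 3's hinge line, at the height of the top of a shut slat; fixed to the keeper at x = -26 mm. The shut slat reaches from here 36 mm along keeper +x.
- slat4 (a joint): Angle of slat 4 of the four long ones, counted from the robot: aluminium, 36 (x) by 58 (y) by 4 mm. 0 = shut, lying level; up to 1.2 rad = open, far edge raised. Hinged on its edge nearest the robot: a fingertip moving away from the robot folds it down, one coming the other way meets a hard stop. Light friction hinge (0.012 N m, no spring), stays where left. Starts open 0.65 to 1.15.
- slat4_hinge (a point): Point over the middle of slat 4's hinge line, at the height of the top of a shut slat; fixed to the keeper at x = 14 mm. The shut slat reaches from here 36 mm along keeper +x.
- short_slat (a joint): Angle of the short slat at the far end of the row, 22 mm (x) by 30 mm (y), hinged like the others; 0 = shut, starts open (about 0.8 to 1.15 rad) and is to stay open.
- short_slat_hinge (a point): Point over the middle of the short slat's hinge line, at the height of a shut slat's top; fixed to the keeper at x = +84 mm.
- glass_a_mid (a point): A bystander: tumbler full of wooden stirrers, about 100 mm wide, 150 to 167 mm high, behind the keeper; point on its axis 50 mm above the counter.
- glass_b_mid (a point): A bystander: tumbler full of wooden stirrers, about 100 mm wide, 150 to 167 mm high, behind the keeper; point on its axis 50 mm above the counter.
- spoon_a_mid (a point): A bystander: loose steel teaspoon, 124 mm long, 8 mm high, lying along the front edge of the counter, between the robot and the keeper; point at its middle, 4 mm up.

How it is judged (in metres and radians):
On the way, in this order (a step that is already met when the one before it is completed fails the run):
1. long slat 1 folded down (value of joint slat1 below 0.3 rad), for 0.05 s.
2. long slat 2 folded down (value of joint slat2 below 0.3 rad), for 0.05 s.
3. long slat 3 folded down (value of joint slat3 below 0.3 rad), for 0.05 s.
4. long slat 4 folded down (value of joint slat4 below 0.3 rad), for 0.05 s.
At the end, for the whole second after the job is handed in: All four long slats are within 0.2 rad of flat, the short slat is still open by more than 0.6 rad, the keeper stands level and at rest within 20 mm of where it stood, and the glasses and the loose teaspoon are within 20 mm of where they were (value of joint each of slat1, slat2, slat3, slat4 below 0.2 rad and value of joint short_slat above 0.6 rad and distance of each of keeper, glass_a_mid, glass_b_mid, spoon_a_mid from where it was at the start of the episode below 0.02 m and angle between keeper's own z axis and vertical below 0.05 rad and linear speed of keeper below 0.01 m/s); the robot touches nothing.
It fails at once if the keeper is lifted (more than 8 mm) or shoved (more than 20 mm) (height (world z) of keeper above 0.008 m or distance of keeper from where it was at the start of the episode above 0.02 m).
It fails at once if the keeper or its slats are pressed hard (over 30 N) (contact force between keeper and the fingers above 30 N or contact force between keeper and the arm above 30 N).
It fails at once if the short slat is pushed down (value of joint short_slat below 0.6 rad).
It fails at once if a glass or the loose teaspoon is disturbed (over 20 mm) (distance of any of glass_a_mid, glass_b_mid, spoon_a_mid from where it was at the start of the episode above 0.02 m).
It also fails if it takes over 32 s, if anything falls off the work surface, if the arm or the gripper's body presses on something with over 40 N, if the wrist force passes 120 N, or if a joint passes its speed limit or range.

ROBOT

A 6-joint arm with a two-finger parallel gripper is mounted at the origin on a cart in front of the work surface, level with it; the furniture and walls round the work are solid. World frame = base frame: x ahead of the robot, y to its left, z up, the work surface at z = 0. Lengths are in m, angles in degrees, forces in N, time in s.
With the tool pointing down it reaches from about 0.4 to 0.825 m from the base axis. Payload 7 kg.
Tool frame: the origin (TCP) lies midway between the tips of the shut fingers; the grasp point (between the pads) lies 19 mm behind it; z points along the fingers, y is the line along which they close (so a half turn about z gives the same grasp; the last joint's range is limited). The gripper opens to 88 mm and grips with 3 to 60 N. Pads are 19 mm wide; open, the fingers measure 130 mm over their backs; the gripper's body (78 mm by 193 mm) begins 47 mm behind the grasp point.
Start: joints at [88.929, 20.546, 0.682, 0, -70.136, -16.507], TCP at [0.204, 0.643, 0.227] pointing down, gripper open.
Joint ranges: [-176.03, 176.03], [-82.01, 121.73], [-58.28, 71.71], [-173.87, 95.51], [-174.79, -0.11], [-173.66, 173.66]. Speed limits (degrees/s): [136.94, 136.94, 172.46, 180, 180, 180].

INTERFACE

Orientations are given as [roll, pitch, yaw] about the fixed x, y, z axes, in that order (R = Rz(yaw) Ry(pitch) Rx(roll)).
In Python, from plant import ctrl, viewer, close_job gives the robot as it stands. The module is installed in compiled form; this text tells all that it offers.
- The arm moves only by the tool step_arm, never from a script. Its argument "moves" is a list that holds one entry, the list of rows, each a list of 5 numbers: the shift along the world's x, y, z in cm, then the turn about the world's z in rad, then the finger opening in cm, from 0 to 8.76. In form: [[[tx, ty, tz, twist, grip], ...]]. A call has 1 to 10 rows; each row shifts and turns the commanded pose from where the row before left it; what a row does not reach is not made up. A row lasts 1/10 s, in which the tool goes at most 50 mm and 8.59 degrees, less where a joint would pass 70% of its speed; a pose out of reach is approached as far as the arm can. A call with a gripper value outside its range is refused whole. The fingers move at their own pace and stop on an object; the grip force is fixed at half the most. Time passes only in rows, so rows that do not move let the fingers close. It gives the time, the measured TCP pose, the force, the opening and the grip force at its end, in the units of the state.
- ctrl.get_obs(): the state, without advancing time (a new reading comes with each control period).
- viewer.snapshot(name): name is "side" or "top"; returns (picture, depth): 384x512x3 uint8, blue, green, red; 384x512 float32, m along the optical axis (not along the pixel's ray), 0 where there is no reading.
- viewer.camera_info(name): a dict with "camera_matrix" (3x3 intrinsics, pixels), "eye" and "orientation" of the camera in the world. Camera axes: x right, y down, z forward; pixel columns grow to the right and rows downward; lengths in m; the calibration is good to about 2 mm. A picture is of the moment at which its call begins. camera_info takes no time and is no camera call.
- close_job(): hands the job in; it is judged then, once.
The state is a dict: "clock": time; "joint_pos": joint angles; "qvel": joint speeds; "tau": joint torques, N m; "tool_pos": TCP position; "orientation": TCP orientation; "force": force on the tool from outside, world axes, zero at the start; "moment": the same for the moment, N m; "opening": finger opening in m; "gripper_force": force on a finger pad.
Only numpy, scipy, OpenCV 4.12 (cv2) and the standard library are available. Lean on these libraries where they do the work, as an engineer would, in place of code of your own. Each camera call takes 0.05 s, during which the arm holds its last target. There are 200 camera calls.

## Working session

There is one attempt and no reset: what is moved stays moved. The work goes in short steps, Python scripts to look and compute and a tool call to move; the robot and the scene stay as the last step left them, time stands still between calls to the robot, and variables do not carry over. Pictures are saved under pics/ and viewed, at most 10 in all, crops included, and the job is handed in when it is done.

Besides the shell and the picture viewer there is one more tool, called after "Call:" as name(argument=value, ...) on one line, values as JSON. step_arm: Moves the arm, as the interface text tells. Its arguments: {"type":"object","properties":{"moves":{"type":"array","items":{"type":"array","items":{"type":"array","items":{"type":"number"}}}}},"required":["moves"]}

```bash
mkdir -p pics; cat > h.py <<'E'
import numpy as np, cv2
from plant import ctrl, viewer, close_job
def cloud(n):
    p,d=viewer.snapshot(n); c=viewer.camera_info(n); K=np.array(c["camera_matrix"]); R=np.array(c["orientation"])
    v,u=np.mgrid[:384,:512]
    X=np.stack([(u-K[0,2])/K[0,0]*d,(v-K[1,2])/K[1,1]*d,d],-1)
    return p,d,X,c
E
python3 - <<'E'
from h import *
for n in ("top","side"):
    p,d,X,c=cloud(n); print(c); cv2.imwrite(f"pics/{n}0.png",p); np.savez(f"{n}0.npz",p=p,d=d,X=X)
print(ctrl.get_obs())
E
```

```text
{'camera_matrix': array([[476.46982867,   0.        , 257.40145925],
       [  0.        , 476.46982867, 189.13951597],
       [  0.        ,   0.        ,   1.        ]]), 'eye': array([ 0.37684545, -0.31930645,  0.96647592]), 'orientation': array([-173.00459508,    1.60481758,  -91.51591662])}
{'camera_matrix': array([[369.72228986,   0.        , 260.08119311],
       [  0.        , 369.72228986, 192.12182624],
       [  0.        ,   0.        ,   1.        ]]), 'eye': array([ 0.05951333, -0.97900065,  0.3638878 ]), 'orientation': array([-109.7272016 ,    1.29760976,  -33.35936735])}
{'clock': 0.1, 'joint_pos': array([ 8.89288789e+01,  2.05887378e+01,  6.39553771e-01, -1.76629057e-02,
       -7.01366761e+01, -1.65056952e+01]), 'qvel': array([ 0.02784183, -0.05113896,  0.0585661 ,  0.09660069,  0.05197814,
        0.0249517 ]), 'tau': array([-1.71265376e-03, -5.84158623e+01,  2.93750167e+01,  7.01557875e+00,
        1.01757518e-02, -4.84889142e-05]), 'tool_pos': array([0.20374696, 0.64305614, 0.22570477]), 'orientation': array([ 1.79912960e+02, -8.47515933e-03, -1.75828238e+01]), 'force': array([-0.53114044,  0.58984739, -0.11914493]), 'moment': array([0.00458474, 0.01347469, 0.01170588]), 'gripper_force': 0.0, 'opening': 0.08774049449235383}
```

View pics/top0.png

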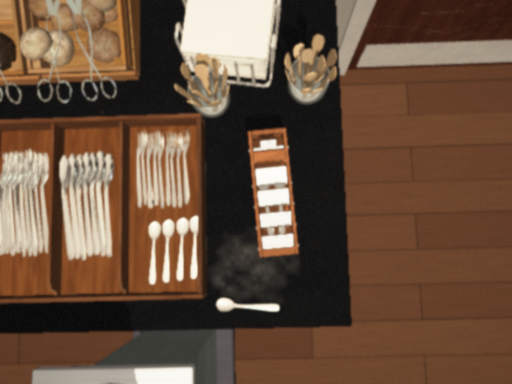

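View pics/side0.png

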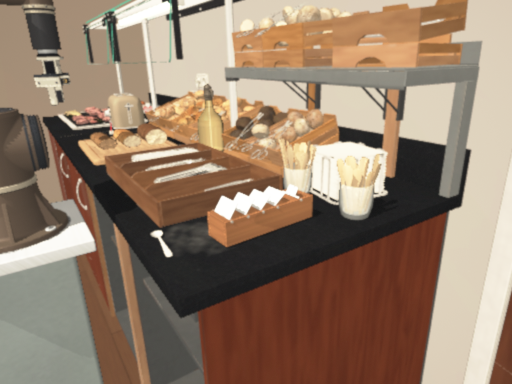

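The top view shows the keeper with corners near (249,131), (286,128), (299,254) and (261,257). The slats are white, with the short one at (268,145). The loose spoon is at (248,306) and the glasses are at (210,95) and (308,85). The side view shows a shelf behind and above.

```bash
cat >> h.py <<'E'
from scipy.spatial.transform import Rotation as Ro
def world(X,c): return X@Ro.from_euler('xyz',c["orientation"],degrees=True).as_matrix().T+np.array(c["eye"])
E
python3 - <<'E'
from h import *
c=viewer.camera_info("top"); f=np.load("top0.npz"); p=f["p"].astype(int)
W=world(f["X"],c); print("counter z",np.median(W[280:295,230:330,2]))
m=((W[...,2]>.03)&(f["d"]>0)).astype(np.uint8); m[:120]=0;m[270:]=0;m[:,:235]=0;m[:,320:]=0
# rim points: brown pixels at z~.06
k=m.astype(bool)&(W[...,2]>.05)&(W[...,2]<.07)&(p[...,2]-p[...,0]>30)
P=W[k]; print(k.sum(),np.median(P[:,2])); r=cv2.minAreaRect(P[:,:2].astype(np.float32)); print(r, cv2.boxPoints(r))
b=cv2.boxPoints(r); ctr=np.array(r[0])
e=[b[1]-b[0],b[2]-b[1]]; e=max(e,key=np.linalg.norm); e=e/np.linalg.norm(e); e*=np.sign(e[0]); n=np.array([-e[1],e[0]])
print("yaw",np.degrees(np.arctan2(e[1],e[0])))
for name in("top","side"):
    c2=viewer.camera_info(name); f2=np.load(name+"0.npz"); W2=world(f2["X"],c2); q=f2["p"].astype(int)
    L=np.stack([(W2[...,:2]-ctr)@e,(W2[...,:2]-ctr)@n,W2[...,2]],-1)
    s=(q.min(-1)>140)&(abs(L[...,0])<.13)&(abs(L[...,1])<.04)&(L[...,2]>.045)
    nn,lab,st,ce=cv2.connectedComponentsWithStats(s.astype(np.uint8))
    for i in range(1,nn):
        if st[i,4]>15:
            Q=L[lab==i]; print(name,st[i],"x",Q[:,0].min().round(3),Q[:,0].max().round(3),"y",Q[:,1].min().round(3),Q[:,1].max().round(3),"z",Q[:,2].min().round(3),Q[:,2].max().round(3),"slope",np.degrees(np.arctan(np.polyfit(Q[:,0],Q[:,2],1)[0])).round())
    if name=="top":
        for a in((slice(60,112),slice(180,230)),(slice(40,105),slice(285,335)),(slice(295,315),slice(212,282))):
            S=W2[a][(W2[a][...,2]>(.004 if a[0].start>200 else .03))]; print(S.min(0),S.max(0))
    else:
        S=W2[70:80,240:450].reshape(-1,3); print("shelf",S.min(0),S.max(0))
E
```

```text
counter z 0.00017817691424598658
1752 0.060047098234987384
((0.4839082658290863, -0.3256024420261383), (0.24423246085643768, 0.07610240578651428), 3.821258306503296) [[ 0.35952765 -0.29577416]
 [ 0.3645994  -0.37170738]
 [ 0.6082889  -0.35543072]
 [ 0.6032171  -0.2794975 ]]
yaw 3.8212588
top [254 140  30  11 172] x 0.082 0.097 y -0.029 0.028 z 0.057 0.082 slope 58.0
top [256 166  32  20 529] x -0.106 0.045 y -0.031 0.029 z 0.046 0.966 slope -58.0
top [258 188  32  19 485] x -0.106 0.001 y -0.031 0.029 z 0.049 0.966 slope -56.0
top [260 211  32  17 435] x -0.106 -0.043 y -0.031 0.029 z 0.047 0.966 slope -68.0
top [262 234  32  15 402] x -0.108 -0.084 y -0.031 0.029 z 0.051 0.966 slope -38.0
[ 0.37684545 -0.31930645  0.03004864] [ 0.75112806 -0.16208452  0.96647592]
[ 0.37684545 -0.44605546  0.03002344] [ 0.75196011 -0.31930645  0.96647592]
[ 0.24744393 -0.33003992  0.00403516] [ 0.37684545 -0.19927931  0.96647592]
side [ 214  185   86   35 1190] x -0.109 0.118 y -0.034 0.031 z 0.045 0.09 slope -1.0
shelf [ 0.05951333 -0.97900065  0.27254492] [1.0642989  0.72890601 0.3638878 ]
```

```bash
python3 - <<'E'
from h import *
for n in("side","top"):
    f=np.load(n+"0.npz"); W=world(f["X"],viewer.camera_info(n)); ok=(f["d"]>0)
    print(n)
    for y in np.arange(-.5,.75,.1):
        print(round(y,1),[ (round(float(W[s][:,2].max()),2) if s.sum()>3 else None) for x in np.arange(.2,.9,.1) for s in [ok&(W[...,0]>x)&(W[...,0]<x+.1)&(W[...,1]>y)&(W[...,1]<y+.1)]])
f=np.load("top0.npz");W=world(f["X"],viewer.camera_info("top"));ok=f["d"]>0
for a,z in(((slice(50,115),slice(172,235)),.03),((slice(30,107),slice(280,340)),.03),((slice(290,318),slice(205,290)),.004)):
    S=W[a][ok[a]&(W[a][...,2]>z)]; print(S.min(0).round(3),S.max(0).round(3))
c=np.array([.484,-.3256]);t=np.radians(3.82)
for kx in(-.14,-.106,.03,.045): print(kx,c+kx*np.array([np.cos(t),np.sin(t)]))
E
```

```text
side
-0.5 [0.0, 0.0, 0.0, 0.0, 0.15, 0.46, 0.47]
-0.4 [0.0, 0.09, 0.09, 0.08, 0.15, 0.46, 0.41]
-0.3 [0.01, 0.03, 0.08, 0.08, 0.16, 0.46, 0.47]
-0.2 [0.06, 0.06, 0.06, 0.06, 0.16, 0.5, 0.5]
-0.1 [0.06, 0.06, 0.06, 0.06, 0.08, 0.5, 0.52]
-0.0 [0.06, 0.06, 0.06, 0.06, 0.09, 0.48, 0.53]
0.1 [0.06, 0.06, 0.06, 0.06, 0.08, 0.47, 0.53]
0.2 [0.06, 0.06, 0.06, 0.06, 0.07, 0.49, 0.5]
0.3 [0.06, 0.06, 0.06, 0.06, 0.28, 0.58, 0.57]
0.4 [0.02, 0.02, None, 0.58, 0.58, 0.25, 0.17]
0.5 [0.57, 0.02, 0.02, 0.36, 0.59, 0.16, 0.61]
0.6 [0.58, 0.07, 0.07, 0.09, 0.61, 0.17, 0.62]
0.7 [0.33, 0.07, 0.07, 0.09, 0.62, 0.16, 0.63]
top
-0.5 [0.01, 0.01, 0.01, 0.01, 0.15, 0.15, 0.01]
-0.4 [0.01, 0.09, 0.09, 0.09, 0.15, 0.14, 0.12]
-0.3 [0.01, 0.06, 0.09, 0.08, 0.16, 0.16, 0.13]
-0.2 [0.07, 0.07, 0.07, 0.07, 0.17, 0.15, 0.12]
-0.1 [0.07, 0.06, 0.06, 0.06, 0.08, 0.12, 0.17]
-0.0 [0.07, 0.05, 0.05, 0.06, 0.09, 0.16, 0.17]
0.1 [0.07, 0.06, 0.06, 0.06, 0.09, 0.16, 0.14]
0.2 [0.04, 0.04, 0.04, 0.04, 0.08, 0.08, 0.09]
0.3 [None, None, None, None, None, None, None]
0.4 [None, None, None, None, None, None, None]
0.5 [None, None, None, None, None, None, None]
0.6 [None, None, None, None, None, None, None]
0.7 [None, None, None, None, None, None, None]
[ 0.628 -0.262  0.03 ] [ 0.77  -0.145  0.17 ]
[ 0.653 -0.448  0.03 ] [ 0.754 -0.355  0.153]
[ 0.241 -0.349  0.004] [ 0.298 -0.187  0.025]
-0.14 [ 0.34431104 -0.33492711]
-0.106 [ 0.3782355  -0.33266195]
0.03 [ 0.51393335 -0.32360133]
0.045 [ 0.52890002 -0.322602  ]
```

Call:
step_arm(moves=[[[2, -3.8, 0, 0.04, 0], [2, -3.8, 0, 0.04, 0], [2, -3.8, 0, 0.04, 0], [2, -3.8, 0, 0.04, 0], [2, -3.8, 0, 0.04, 0], [1.4, -3.9, 0, 0.04, 0], [1.4, -3.9, 0, 0.04, 0], [1.4, -3.9, 0, 0.04, 0], [1.4, -3.9, 0, 0.04, 0], [1.4, -3.9, 0, 0.01, 0]]])

```text
clock: 1.1
tool_pos: [0.3739, 0.2567, 0.2265]
orientation: [180.0, 0.0, 3.7]
force: [1.1, 0.2, 0.0]
opening: 0.0133
gripper_force: 0.0
```

Call:
step_arm(moves=[[[1, -4, 0, 0, 0], [1, -4, 0, 0, 0], [1, -4, 0, 0, 0], [1, -4, 0, 0, 0], [1, -4, 0, 0, 0], [0.5, -4, 0, 0, 0], [0, -4, 0, 0, 0], [0, -4, 0, 0, 0], [-0.5, -4, 0, 0, 0], [-1, -4, 0, 0, 0]]])

```text
clock: 2.1
tool_pos: [0.4135, -0.1431, 0.2264]
orientation: [-180.0, 0.0, 3.6]
force: [-0.2, -0.3, -0.5]
opening: 0.0004
gripper_force: 0.0
```

Call:
step_arm(moves=[[[-1, -4, 0, 0, 0], [-1.4, -4, 0, 0, 0], [-1.5, -4, 0, 0, 0], [-1.5, -4, 0, 0, 0], [-1.5, -3.4, 0, 0, 0], [0, 0, 0, 0, 0], [0, 0, 0, 0, 0]]])

```text
clock: 2.8
tool_pos: [0.3441, -0.3361, 0.2261]
orientation: [-180.0, 0.0, 3.5]
force: [0.7, -0.3, 0.1]
opening: 0.0004
gripper_force: 0.0
```

Call:
step_arm(moves=[[[0, 0, -4, 0, 0], [0, 0, -4, 0, 0], [0, 0, -3, 0, 0], [0, 0, -2, 0, 0], [0, 0, -1.6, 0, 0], [0, 0, -1.2, 0.005, 0], [0, 0.1, 0, 0, 0], [0, 0, 0, 0, 0]]])

```text
clock: 3.6
tool_pos: [0.3453, -0.3338, 0.0688]
orientation: [-180.0, 0.0, 4.0]
force: [0.8, 0.1, 0.0]
opening: 0.0003
gripper_force: 0.0
```

```bash
python3 - <<'E'
from h import *
p,d=viewer.snapshot("side"); cv2.imwrite("pics/s1.png",cv2.resize(p[130:260,150:330],None,fx=4,fy=4,interpolation=cv2.INTER_CUBIC))
E
```

```text
(no output)
```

View pics/s1.png

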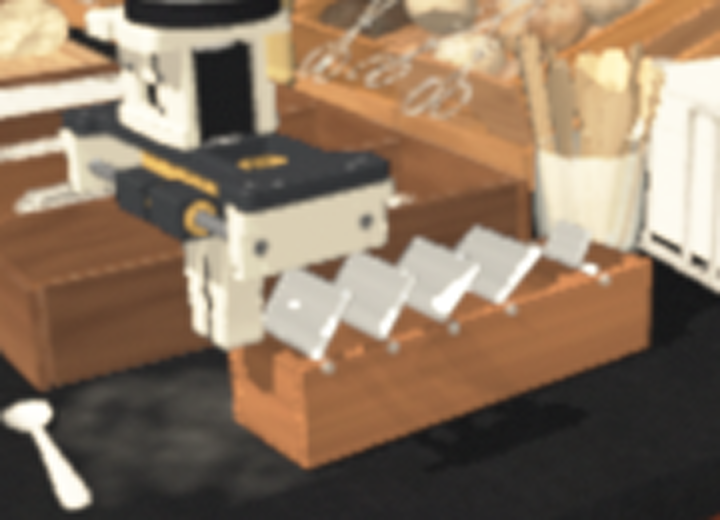

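The fingertip (crop pixel ~(235,330)) is just short of slat 1's hinge. All four long slats and the short slat are open, and the gripper body is clear above the slat tips. I'll start the sweep.

Call:
step_arm(moves=[[[0.3, 0.02, -0.15, 0, 0], [0.4, 0.03, 0, 0, 0], [0.4, 0.03, 0, 0, 0], [0.4, 0.03, 0, 0, 0], [0.4, 0.03, 0, 0, 0], [0.4, 0.03, 0, 0, 0], [0.4, 0.03, 0, 0, 0], [0.4, 0.03, 0, 0, 0]]])

```text
clock: 4.45
tool_pos: [0.3755, -0.3321, 0.0668]
orientation: [-180.0, 0.1, 3.9]
force: [-2.1, -0.1, -0.5]
opening: 0.0004
gripper_force: 0.6
```

Call:
step_arm(moves=[[[0.5, 0.03, 0, 0, 0], [0.5, 0.03, 0, 0, 0], [0.5, 0.03, 0, 0, 0], [0.5, 0.03, 0, 0, 0], [0.5, 0.03, 0, 0, 0], [0.5, 0.03, 0, 0, 0], [0.4, 0.03, 0, 0, 0], [0.4, 0.03, 0, 0, 0]]])

```text
clock: 5.25
tool_pos: [0.4139, -0.3297, 0.0669]
orientation: [-180.0, 0.0, 3.9]
force: [-2.8, -0.1, 0.3]
opening: 0.0004
gripper_force: 0.8
```

```bash
python3 - <<'E'
from h import *
p,d=viewer.snapshot("side"); cv2.imwrite("pics/s2.png",cv2.resize(p[130:260,150:330],None,fx=4,fy=4,interpolation=cv2.INTER_CUBIC))
E
```

```text
(no output)
```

View pics/s2.png

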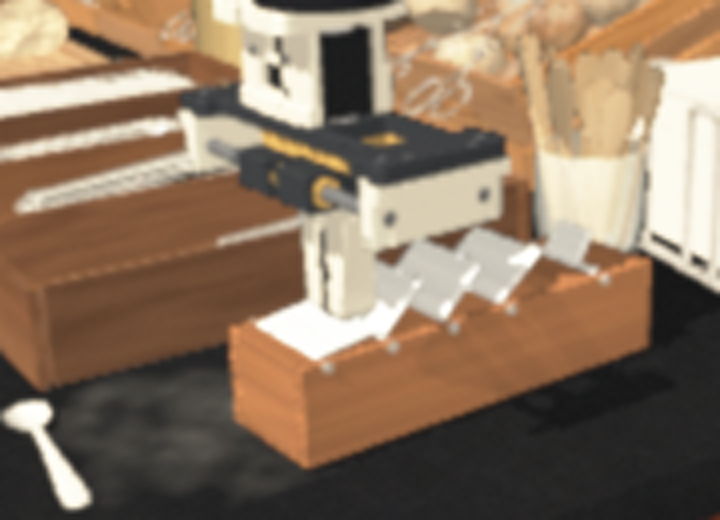

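Slat 1 lies flat at (310,320), slat 2 is just being met at (390,310), and the keeper has not moved. Contact force is about 3 N, so I'll continue.

Call:
step_arm(moves=[[[0.5, 0.03, 0, 0, 0], [0.5, 0.03, 0, 0, 0], [0.5, 0.03, 0, 0, 0], [0.5, 0.03, 0, 0, 0], [0.5, 0.03, 0, 0, 0], [0.5, 0.04, 0, 0, 0], [0.5, 0.03, 0, 0, 0], [0.5, 0.03, 0, 0, 0]]])

```text
clock: 6.1
tool_pos: [0.4543, -0.3273, 0.0671]
orientation: [-180.0, 0.0, 3.9]
force: [-2.2, -1.4, 2.1]
opening: 0.0006
gripper_force: 0.9
```

Call:
step_arm(moves=[[[0.5, 0.03, 0, 0, 0], [0.5, 0.03, 0, 0, 0], [0.5, 0.03, 0, 0, 0], [0.5, 0.03, 0, 0, 0], [0.5, 0.03, 0, 0, 0], [0.5, 0.04, 0, 0, 0], [0.5, 0.03, 0, 0, 0], [0.5, 0.03, 0, 0, 0]]])

```text
clock: 6.9
tool_pos: [0.4943, -0.3248, 0.0671]
orientation: [180.0, -0.0, 3.9]
force: [-0.0, 0.2, 0.0]
opening: 0.0003
gripper_force: 0.1
```

Call:
step_arm(moves=[[[0.5, 0.03, 0, 0, 0], [0.5, 0.03, 0, 0, 0], [0.5, 0.03, 0, 0, 0], [0.5, 0.03, 0, 0, 0], [0.5, 0.03, 0, 0, 0], [0.4, 0.04, 0, 0, 0], [0.4, 0.03, 0, 0, 0], [0, 0, 0, 0, 0]]])

```text
clock: 7.7
tool_pos: [0.5275, -0.3226, 0.067]
orientation: [180.0, -0.0, 3.9]
force: [0.2, 0.5, 0.4]
opening: 0.0001
gripper_force: 0.1
```

```bash
python3 - <<'E'
from h import *
p,d=viewer.snapshot("side"); cv2.imwrite("pics/s3.png",cv2.resize(p[130:260,150:330],None,fx=4,fy=4,interpolation=cv2.INTER_CUBIC))
E
```

```text
(no output)
```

View pics/s3.png

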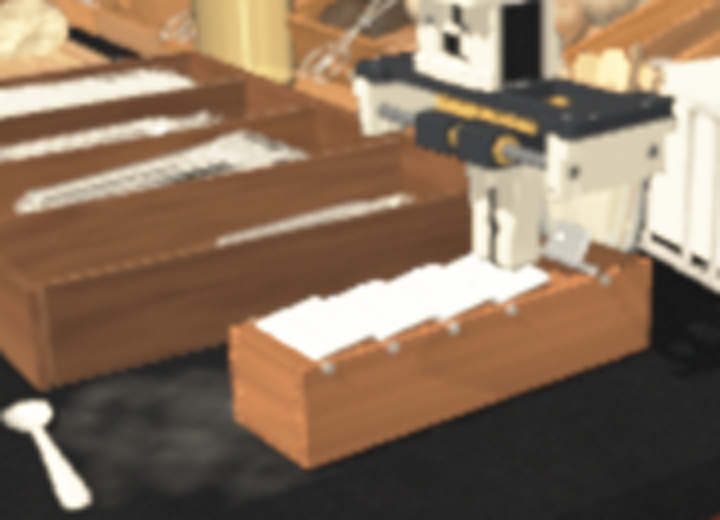

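All four long slats are down at (390,305), with far edges slightly raised. The short slat is still open at (570,240). I'll lift clear and measure.

Call:
step_arm(moves=[[[0, 0, 0.5, 0, 0], [0, 0, 2, 0, 0], [0, 0, 3, 0, 0], [-2, 0, 4, 0, 0], [-4, 0, 3, 0, 0], [-4, 1, 0, 0, 0], [-3, 3, 0, 0, 0], [0, 4, 0, 0, 0], [0, 4.5, 0, 0, 0], [0, 4.5, 0, 0, 0]]])

```text
clock: 8.75
tool_pos: [0.3962, -0.1516, 0.1928]
orientation: [180.0, -0.1, 3.8]
force: [1.6, 1.1, 0.5]
opening: 0.0006
gripper_force: 0.0
```

Call:
step_arm(moves=[[[0, 4.5, 0, 0, 0], [0, 4.5, 0, 0, 0], [0, 4.5, 0, 0, 0], [0, 4, 0, 0, 0], [0, 0, 0, 0, 0]]])

```text
clock: 9.25
tool_pos: [0.3971, 0.026, 0.1929]
orientation: [-179.9, -0.1, 4.2]
force: [-0.7, -0.0, 0.0]
opening: 0.0002
gripper_force: 0.0
```

```bash
cat > m.py <<'E'
from h import *
p,d,X,c=cloud("top"); W=world(X,c); cv2.imwrite("pics/t4.png",p)
p=p.astype(int); ok=d>0; g=np.zeros_like(ok); g[120:270,235:320]=1
P=W[ok&g&(W[...,2]>.05)&(W[...,2]<.07)]; r=cv2.minAreaRect(P[:,:2].astype(np.float32)); print(r)
t=np.radians(3.82); e=np.array([np.cos(t),np.sin(t)]); L=(W[...,:2]-[.484,-.3256])@e; M=(W[...,:2]-[.484,-.3256])@[-e[1],e[0]]
for h,l in((-.106,.036),(-.066,.036),(-.026,.036),(.014,.036),(.084,.014)):
    s=ok&(L>h+.002)&(L<h+l-.002)&(abs(M)<(.024 if l>.02 else .012))&(W[...,2]>.055)
    k=np.polyfit(L[s],W[s][:,2],1); print(h,s.sum(),"angle",np.arctan(k[0]).round(3),"z ends",np.polyval(k,[h,h+l]).round(4))
E
python3 m.py
```

```text
((0.4835551977157593, -0.3250267207622528), (0.24372917413711548, 0.0758683905005455), 4.085478782653809)
-0.106 435 angle 0.117 z ends [0.0624 0.0666]
-0.066 430 angle 0.143 z ends [0.0621 0.0673]
-0.026 424 angle 0.135 z ends [0.0623 0.0672]
0.014 421 angle 0.146 z ends [0.0622 0.0675]
0.084 80 angle 0.901 z ends [0.0672 0.0849]
```

```bash
python3 -c "
from plant import close_job
print(close_job())"
```

```text
the job is handed in; nothing more can be done
None
```

I handed the job in at about 9.3 s of 32 s: all four long slats are folded down in order (0.12–0.15 rad measured, limit 0.2), the short slat is still open at about 0.9 rad, the keeper is within about 1 mm of where it stood, and the arm never went near the glasses or spoon; `close_job()` returned no verdict.

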